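# Prise apart the nested tubs, sort them by size and clip the tray

## Task

Pull apart the nested square steel tubs and stand every tub upright on the floor of its own lane of the wooden tray, none inside another: large tubs in the wide left lane, medium tubs in the middle lane, small tubs in the narrow right lane. When all of them are sorted, mark the set as ready: squeeze the sprung clamp's handles, clip its jaws onto the steel ear on the tray's left side, coming straight at the ear's free edge hinge pin upright, until the jaws hold it by at least half their length, and let go. Leave the other things on the table where they are.

Things in the scene. Friction and masses are not known exactly. Their poses are not given: they have to be found in the camera images.
- large_a_mid (a point): centre of a large square steel tub (66 x 66 mm, 80 mm high, walls 5 mm, open top, about 500 g), 40 mm above its underside; x and y along its sides, z up; at the start the outermost (bottom) tub of a nest. Ribs inside carry the next tub's underside 46 mm above this one's; a sprung leaf grips it.
- medium_a_mid (a point): centre of a medium square steel tub (54 x 54 mm, 72 mm high, walls 5 mm, open top, about 320 g), 36 mm above its underside; x and y along its sides, z up; at the start jammed in large tub large_a. Ribs inside carry the next tub's underside 44 mm above this one's; a sprung leaf grips it. Its top 38 mm stand above the large tub's rim.
- small_a_mid (a point): centre of a small square steel tub (42 x 42 mm, 64 mm high, walls 5 mm, open top, about 150 g), 32 mm above its underside; x and y along its sides, z up; if present, at the start jammed in medium tub medium_a. Its top 36 mm stand above the medium's rim. Pull nested tubs apart slowly, straight up (1.5 to 3 N); they are clear after 35 mm. A jerky or tilted pull may drag the lower tub along.
- large_b_mid (a point): centre of a large square steel tub (66 x 66 mm, 80 mm high, walls 5 mm, open top, about 500 g), 40 mm above its underside; x and y along its sides, z up; at the start the outermost (bottom) tub of a nest. Ribs inside carry the next tub's underside 46 mm above this one's; a sprung leaf grips it.
- medium_b_mid (a point): centre of a medium square steel tub (54 x 54 mm, 72 mm high, walls 5 mm, open top, about 320 g), 36 mm above its underside; x and y along its sides, z up; at the start jammed in large tub large_b. Ribs inside carry the next tub's underside 44 mm above this one's; a sprung leaf grips it. Its top 38 mm stand above the large tub's rim.
- small_b_mid (a point): centre of a small square steel tub (42 x 42 mm, 64 mm high, walls 5 mm, open top, about 150 g), 32 mm above its underside; x and y along its sides, z up; if present, at the start jammed in medium tub medium_b. Its top 36 mm stand above the medium's rim. Pull nested tubs apart slowly, straight up (1.5 to 3 N); they are clear after 35 mm. A jerky or tilted pull may drag the lower tub along.
- tray: low wooden sorting tray fixed on the table, 184 (x) x 208 (y) x 18 mm high, floor 4 mm thick, three open lanes along its x axis, 176 mm long, between 4 mm thick walls; origin under its centre on the table, z up, its +y side is the robot's left.
- lane_large (a point): centre of the floor of the left, widest lane (76 mm wide inside), for the large tubs; axes as the tray
- lane_medium (a point): centre of the floor of the middle lane (64 mm wide inside), for the medium tubs; axes as the tray
- lane_small (a point): centre of the floor of the right, narrowest lane (52 mm wide inside), for the small tubs; axes as the tray
- tray_ear (a point): centre of the upright steel ear that juts out from the middle of the tray's left side: a plate 8 mm thick (tray x), 60 mm high from the table up, its free upright edge 21 mm to tray +y of this point and the tray's side 21 mm to -y; axes as the tray
- clamp_handles (a point): between the handles of the sprung steel clamp (34 mm high, 115 long) that lies on edge, hinge pin upright; half-way up. x to the jaws. Handles are 45 mm wide over all here and free 16 mm behind to 13 ahead; squeezed along y to 24 mm (10 N) the jaw tips open 27 mm. Hinge pin 45 mm, jaw tips 97 mm ahead. The frame is that of one half, which turns half the joint value when both are squeezed
- clamp_jaws (a point): middle of the gripping part of the clamp's jaws, 36 mm ahead of the hinge pin and 16 mm behind the jaw tips, half-way up; x along the jaws towards the tips, z along the hinge pin
- clamp_arm (a joint): opening of the clamp's hinge, rad: 0 shut (jaws 5 mm apart), about 0.07 when clipped onto the ear, 0.5 squeezed wide; a spring shuts it
- dip_cup: bystander: small round grey dip cup, 67 mm across, 33 mm high; origin under its centre
- pepper: bystander: pepper jar, 47 mm across, 98 mm high; origin under its centre
- tape: bystander: tape roll, 92 mm across, 48 mm high; origin under its centre

How it is judged:
On the way, in this order (a step that is already met when the one before it is completed fails the run):
1. all tubs present stand upright on the floor of their own lanes (x of large_a_mid in the frame of tray between -0.08 and 0.08 m and y of large_a_mid in the frame of tray between 0.048 and 0.076 m and z of large_a_mid in the frame of tray between 0.038 and 0.049 m and angle between each of large_a_mid, medium_a_mid, small_a_mid, large_b_mid, medium_b_mid, small_b_mid's own z axis and vertical below 0.12 rad and x of medium_a_mid in the frame of tray between -0.08 and 0.08 m and y of medium_a_mid in the frame of tray between -0.026 and 0.002 m and z of medium_a_mid in the frame of tray between 0.034 and 0.045 m and x of small_a_mid in the frame of tray between -0.08 and 0.08 m and y of small_a_mid in the frame of tray between -0.088 and -0.06 m and z of small_a_mid in the frame of tray between 0.03 and 0.041 m and x of large_b_mid in the frame of tray between -0.08 and 0.08 m and y of large_b_mid in the frame of tray between 0.048 and 0.076 m and z of large_b_mid in the frame of tray between 0.038 and 0.049 m and x of medium_b_mid in the frame of tray between -0.08 and 0.08 m and y of medium_b_mid in the frame of tray between -0.026 and 0.002 m and z of medium_b_mid in the frame of tray between 0.034 and 0.045 m and x of small_b_mid in the frame of tray between -0.08 and 0.08 m and y of small_b_mid in the frame of tray between -0.088 and -0.06 m and z of small_b_mid in the frame of tray between 0.03 and 0.041 m), for 0.2 s.
2. the clamp is clipped onto the tray's ear (x of clamp_jaws in the frame of tray_ear between -0.014 and 0.014 m and y of clamp_jaws in the frame of tray_ear between -0.017 and 0.024 m and z of clamp_jaws in the frame of tray_ear between -0.026 and 0.026 m and value of joint clamp_arm between 0.03 and 0.22 rad and angle between the x axis of clamp_jaws and the y axis of tray, either way round below 0.4 rad and angle between clamp_jaws's own z axis and vertical below 0.3 rad), for 0.2 s.
At the end, for the whole second after the job is handed in: Every tub present stands upright (7 deg) on the floor of its own lane, none in another; the clamp grips the ear: jaw point within 14 mm of its plane, 17 mm deeper to 24 mm shallower than its centre, within 26 mm of mid-height, jaws straight at the tray within 23 deg, hinge 0.03 to 0.22 rad (all of step 1 and all of step 2); the robot touches nothing.
It fails at once if the dip cup is moved by more than 4 cm (distance of dip_cup from where it was at the start of the episode above 0.04 m).
It fails at once if the pepper is moved by more than 4 cm (distance of pepper from where it was at the start of the episode above 0.04 m).
It fails at once if the tape is moved by more than 4 cm (distance of tape from where it was at the start of the episode above 0.04 m).
Of small_a, small_b only 1 to 2 are there at a start; the rules pass over those that are not, and their reading is None.
At some moment in a run one of clamp may be knocked a few centimetres aside while the robot is not near it.
Once in a run the grip may slacken for a moment while it holds something.
It also fails if it takes over 200 s, if anything falls off the work surface, if the arm or the gripper's body presses on something with over 40 N, if the wrist force passes 120 N, or if a joint passes its speed limit or range.

## Robot

A 7-joint arm with a two-finger parallel gripper is mounted at the origin on the work surface; the furniture and walls round the work are solid. World frame = base frame: x ahead of the robot, y to its left, z up, the work surface at z = 0. Lengths are in m, angles in rad, forces in N, time in s.
With the tool pointing down it reaches from about 0.4 to 0.85 m from the base axis. Payload 10.4 kg.
Tool frame: the origin (TCP) lies at the very end of the fingers, on their centre line; the grasp point (between the pads) lies 19 mm behind it (r.pinch_z is the distance from the TCP to the grasp point, in m); z points along the fingers, y is the line along which they close (so a half turn about z gives the same grasp; the last joint's range is limited). The gripper opens to 87 mm and grips with 3 to 60 N. Pads are 19 mm wide; open, the fingers measure 117 mm over their backs; the gripper's body (75 mm by 190 mm) begins 51 mm behind the grasp point.
Start: joints at [-1.158, 0.332, -0.065, 1.46, 0.022, 1.35, -0.088], TCP at [0.264, 0.567, 0.223] pointing down, gripper open.
Joint ranges: [-2.6, 2.6], [-0.5, 2.12], [-1.47, 1.34], [0.16, 2.42], [-1.27, 4.41], [0.06, 2.06], [-2.6, 2.6]. Speed limits (rad/s): [2.22, 2.22, 2.79, 2.79, 3.14, 3.14, 3.14].

## Interface

Orientations are given as a unit quaternion [x, y, z, w].
In Python, from bench import sensors, vision, r gives the robot as it stands.
- The arm moves only by the shell command python3 -m crank 'ROWS' [OPENING] [FORCE]. ROWS is JSON, a list of rows, each a list of 2 entries, a list of its own where there are three numbers: the shift along the tool's x, y, z normalised to -1 to 1, where 1 is 3 cm, then the turn about the tool's z normalised to -1 to 1, where 1 is 8 degrees. A call has 1 to 12 rows; each row shifts and turns the commanded pose from where the row before left it, along the tool's axes as they then stand; what a row does not reach is not made up. A row lasts 1/8 s, in which the tool goes at most 62.5 mm and 10.7 degrees, less where a joint would pass 70% of its speed; a pose out of reach is approached as far as the arm can. A call with a number of a shift or a turn outside -1 to 1 is refused whole. A call with a gripper value outside its range is refused whole. OPENING is the opening, from 0 (shut) to 1 (fully open), set as the call begins (- or left out, the last holds). The fingers move at their own pace and stop on an object; FORCE is the grip in N (left out, the last holds). Time passes only in rows, so rows that do not move let the fingers close. It gives the time, the measured TCP pose, the force, the opening and the grip force at its end, in the units of the state.
- sensors.read_state(): the state, without advancing time (a new reading comes with each control period).
- vision.camera(name): name is "side" or "top" or "wrist"; returns the picture (420x560x3 uint8, red, green, blue); there is no depth.
- vision.camera_model(name): a dict with "vertical_fov" (degrees; the focal length in pixels is half the picture's height over the tangent of half this angle, whatever the lens; pixels are square), "cx", "cy" (the principal point, pixels), "camera_from_world" (4x4, takes a point from world to camera coordinates); the wrist camera has in their place "hand_eye" (4x4, takes a point from camera to tool coordinates, whose origin is the TCP and whose axes are the flange's). Camera axes: x right, y down, z forward; pixel columns grow to the right and rows downward; lengths in m; the calibration is good to about 2 mm. A picture is of the moment at which its call begins: read the wrist's pose just before it. camera_model takes no time and is no camera call.
- r.close_job(): hands the job in; it is judged then, once.
The state is a dict: "time": time; "joint_positions": joint angles; "joint_vel": joint speeds; "joint_torque": joint torques, N m; "ee_pos": TCP position; "eef_rot": TCP orientation; "ft_force": force on the tool from outside, world axes, zero at the start; "torque": the same for the moment, N m; "width": finger opening in m; "grip_force": force on a finger pad.
Only numpy, scipy, OpenCV 4.12 (cv2) and the standard library are available. Lean on these libraries where they do the work, as an engineer would, in place of code of your own. Each camera call takes 0.05 s, during which the arm holds its last target. There are 200 camera calls.

## Working session

There is one attempt and no reset: what is moved stays moved. The work goes in short steps, Python scripts to look and compute and a shell command to move; the robot and the scene stay as the last step left them, time stands still between calls to the robot, and variables do not carry over. Pictures are saved under pics/ and viewed, at most 14 in all, crops included, and the job is handed in when it is done.

```bash
ls; mkdir -p pics
python3 - <<'E'
from bench import sensors, vision, r
import cv2,json
for n in("top","side"):
    im=vision.camera(n); cv2.imwrite(f"pics/{n}0.png",cv2.resize(im[:,:,::-1],(800,600),interpolation=cv2.INTER_CUBIC))
    m=vision.camera_model(n); print(n,m)
print(vision.camera_model("wrist"))
s=sensors.read_state(); print(s); print(r.pinch_z)
E
```

```text
pics
top {'vertical_fov': 53.35010826869006, 'cx': 278.04413715105227, 'cy': 209.1743957332237, 'camera_from_world': array([[-0.02297781, -0.99969027,  0.00956002,  0.16693426],
       [-0.98757208,  0.02121004, -0.15572899,  0.45759102],
       [ 0.15547799, -0.01301952, -0.98775356,  0.94596142],
       [ 0.        ,  0.        ,  0.        ,  1.        ]])}
side {'vertical_fov': 50.82002459618219, 'cx': 279.574618859769, 'cy': 214.627051431878, 'camera_from_world': array([[ 0.85958016, -0.51066905, -0.01841413, -0.33309411],
       [-0.22793687, -0.35092315, -0.9082388 ,  0.25568062],
       [ 0.4573475 ,  0.78490131, -0.41804688,  0.71329336],
       [ 0.        ,  0.        ,  0.        ,  1.        ]])}
{'vertical_fov': 67.3053506122465, 'cx': 281.57273523730964, 'cy': 207.44973369551508, 'hand_eye': array([[ 1.34971340e-03, -9.68461175e-01, -2.49160853e-01,
         6.74778824e-02],
       [ 9.99999017e-01,  1.40206506e-03, -3.26435871e-05,
         4.07202135e-04],
       [ 3.80953774e-04, -2.49160564e-01,  9.68462115e-01,
        -1.63150341e-01],
       [ 0.00000000e+00,  0.00000000e+00,  0.00000000e+00,
         1.00000000e+00]])}
{'time': 0.1, 'joint_positions': array([-1.1576058 ,  0.33278768, -0.06469016,  1.46087582,  0.02163008,
        1.34989268, -0.08851322]), 'joint_vel': array([ 0.0004052 , -0.00149407,  0.00088724, -0.00265498, -0.0002924 ,
        0.00143912, -0.00091865]), 'joint_torque': array([ 2.49469733e-03, -6.24539852e+01,  2.54715735e-02, -3.90715492e+01,
       -6.11820328e-02,  3.67525429e-02,  5.14347698e-05]), 'ee_pos': array([0.26369929, 0.56625812, 0.22183776]), 'eef_rot': array([ 2.16173286e-01,  9.76354807e-01, -6.26910034e-04, -9.23522224e-05]), 'ft_force': array([ 0.6264948, -0.2480983, -0.8088002]), 'torque': array([ 0.01328226,  0.04884347, -0.05256261]), 'grip_force': 0.0, 'width': 0.08665318928598345}
0.0187
```

View pics/top0.png

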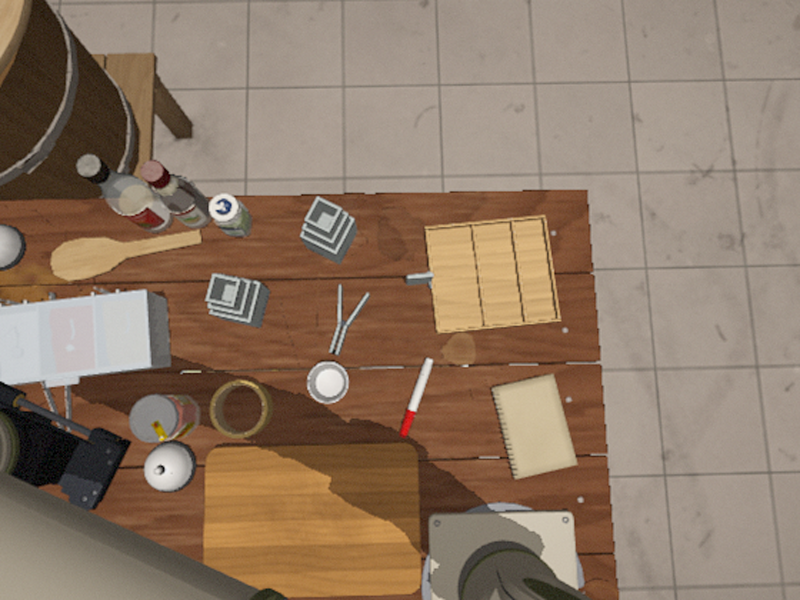

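View pics/side0.png

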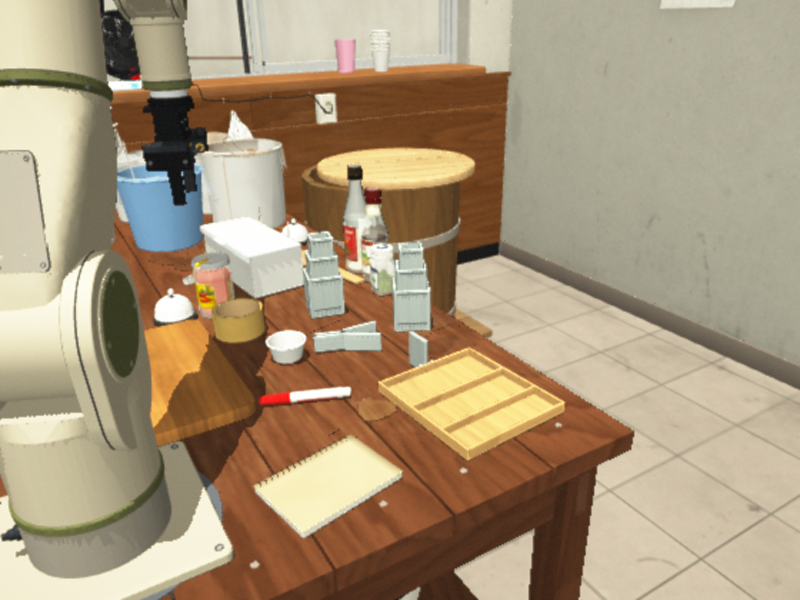

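Top view: two nests, both with three tubs, at about (326,215) and (231,292). The tray is at (490,273), its ear at (419,278), the clamp at (345,320), pointing roughly +x/+y. I'll enlarge it.

```bash
cat > h.py <<'E'
from bench import sensors, vision, r
import cv2,numpy as np
from scipy.spatial.transform import Rotation as R
def cam(n):
    m=vision.camera_model(n)
    f=210/np.tan(np.radians(m["vertical_fov"]/2))
    if n=="wrist":
        s=sensors.read_state();T=np.eye(4);T[:3,:3]=R.from_quat(s["eef_rot"]).as_matrix();T[:3,3]=s["ee_pos"]
        C=T@m["hand_eye"]
    else: C=np.linalg.inv(m["camera_from_world"])
    return f,m["cx"],m["cy"],C
def back(c,u,v,z):
    f,cx,cy,C=c
    d=C[:3,:3]@np.array([(u-cx)/f,(v-cy)/f,1]);o=C[:3,3]
    return (o+d*(z-o[2])/d[2])
def proj(c,p):
    f,cx,cy,C=c; q=C[:3,:3].T@(np.asarray(p)-C[:3,3]); return q[:2]/q[2]*f+[cx,cy]
def need(x,y,z,yaw=None):
    """shift in tool axes (units of 3cm) and turn (units of 8deg) to reach world xyz, closing line at yaw"""
    s=sensors.read_state();M=R.from_quat(s["eef_rot"]).as_matrix()
    d=M.T@(np.array([x,y,z])-s["ee_pos"])/.03
    cy=np.degrees(np.arctan2(M[1,1],M[0,1]))
    print("tcp",s["ee_pos"].round(4),"closing yaw",cy.round(2),"tilt",np.degrees(np.arccos(-M[2,2])).round(2),"t",s["time"].round(1))
    print("shift units",d.round(2))
    if yaw is not None:
        a=(cy-yaw+90)%180-90
        print("turn units",round(a/8,2))  # tool z down: +turn lowers world yaw
E
python3 - <<'E'
from h import *
im=vision.camera("top")[:,:,::-1]
np.save("top0.npy",im)
cv2.imwrite("pics/c1.png",cv2.resize(im[130:270,140:270],None,fx=5.5,fy=4.28*1.0 if 0 else 4.28,interpolation=cv2.INTER_CUBIC) if 0 else cv2.resize(im[130:255,140:270],None,fx=4.6,fy=4.6,interpolation=cv2.INTER_CUBIC))
cv2.imwrite("pics/c2.png",cv2.resize(im[140:240,275:405],None,fx=6,fy=6,interpolation=cv2.INTER_CUBIC))
E
```

```text
(no output)
```

View pics/c1.png

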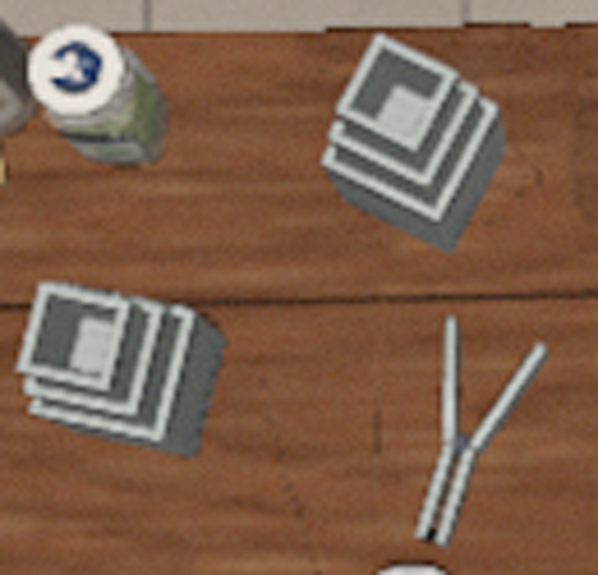

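View pics/c2.png

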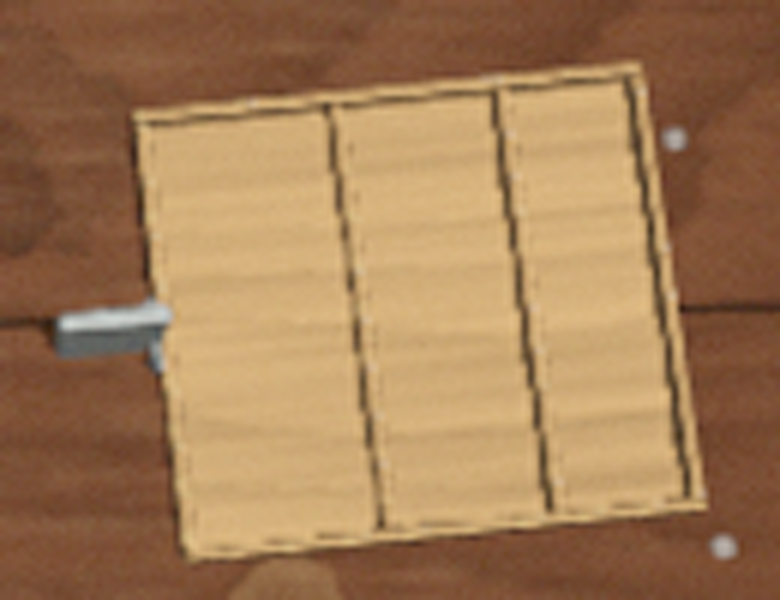

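c1 shows small rims: nest 1 corners (380,38),(455,80),(417,150),(340,115), and nest 2 (43,287),(128,300),(105,388),(20,370). The clamp's hinge is at (460,440), its handle ends at (450,318) and (542,345), and its jaw tips at (430,540). c2 shows the tray's corners at (135,112),(640,65),(705,508),(188,558) and the ear top running from (58,322) to (168,308).

Run:
```python
from h import *
c=cam("top")
a=lambda p,z:back(c,(p[0]+.5)/4.6-.5+140,(p[1]+.5)/4.6-.5+130,z)[:2]
b=lambda p,z:back(c,(p[0]+.5)/6-.5+275,(p[1]+.5)/6-.5+140,z)[:2]
def rect(P,n):
    P=np.array(P,np.float32);(ce,sz,an)=cv2.minAreaRect(P*1000);print(n,P.mean(0).round(4),np.round(sz,1),"edge angle",round(an,1),[np.degrees(np.arctan2(*(P[(i+1)%4]-P[i])[::-1])).round(1) for i in range(4)])
rect([a(p,.154) for p in[(380,38),(455,80),(417,150),(340,115)]],"n1")
rect([a(p,.154) for p in[(43,287),(128,300),(105,388),(20,370)]],"n2")
rect([b(p,.018) for p in[(135,112),(640,65),(705,508),(188,558)]],"tray")
print("ear",b((58,322),.06),b((168,308),.06))
for p in[(460,440),(450,318),(542,345),(430,540)]:print("clamp",a(p,.034).round(4))
print("pepper",a((85,70),.098))
# large rim corners: nest1 bottom, nest2 bottom
print("L1 rim",a((437,220),.08),a((497,105),.08),"L2",a((160,437),.08),a((190,310),.08))
need(0,0,0)
```

```text
n1 [0.5699 0.2646] [39.9 40.6] edge angle 63.2 [np.float32(-121.1), np.float32(151.8), np.float32(63.9), np.float32(-26.8)]
n2 [0.4614 0.4097] [39. 41.] edge angle 76.6 [np.float32(-100.0), np.float32(166.6), np.float32(76.8), np.float32(-13.9)]
tray [ 0.5051 -0.0037] [182.9 208.2] edge angle 4.3 [np.float32(-85.7), np.float32(-175.4), np.float32(94.3), np.float32(4.9)]
ear [0.49403401 0.14192238] [0.49861568 0.09955088]
clamp [0.4253 0.2472]
clamp [0.4883 0.2518]
clamp [0.4733 0.2049]
clamp [0.375  0.2628]
pepper [0.60311331 0.42316987]
L1 rim [0.52891483 0.25391408] [0.58684297 0.22374112] L2 [0.42437826 0.38815923] [0.48643318 0.37453522]Traceback (most recent call last):
  File "<stdin>", line 15, in <module>
  File "h.py", line 23, in need
    print("tcp",s["ee_pos"].round(4),"closing yaw",cy.round(2),"tilt",np.degrees(np.arccos(-M[2,2])).round(2),"t",s["time"].round(1))
                                                                                                                  ^^^^^^^^^^^^^^^
AttributeError: 'float' object has no attribute 'round'
```

```bash
sed -i 's/"t",s\["time"\].round(1)/"t",round(float(s["time"]),1)/' h.py
python3 -m crank '[[[0,0,0],1],[[0,0,0],1],[[0,0,0],1],[[0,0,0],1],[[0,0,0],1],[[0,0,0],1],[[0,0,0],1],[[0,0,0],1],[[0,0,0],1],[[0,0,0],0.75]]' 1 40
python3 - <<'E'
from h import *
need(.4614,.4097,.20,-13)
E
```

```text
time: 1.4
ee_pos: [0.2637, 0.5665, 0.2222]
eef_rot: [0.784, 0.621, -0.0, 0.0]
ft_force: [-0.4, -0.7, 0.6]
width: 0.0869
grip_force: 0.0
tcp [0.2637 0.5665 0.2222] closing yaw -13.19 tilt 0.03 t 1.4
shift units [-3.58  7.61  0.74]
turn units -0.02
```

```bash
python3 -m crank '[[[-0.6,1,0],0],[[-0.6,1,0],0],[[-0.6,1,0],0],[[-0.6,1,0],0],[[-0.6,1,0],0],[[-0.6,1,0],0],[[0,1,0],0],[[0,0.6,0],0],[[0,0,0],0],[[0,0,0],0]]'
python3 - <<'E'
from h import *
c=cam("wrist"); im=vision.camera("wrist")[:,:,::-1].copy()
need(.4614,.4097,.127,-13)
for dx in(-1,1):
  for dy in(-1,1):
    t=np.radians(-13);x,y=.021*dx,.021*dy
    p=proj(c,(.4614+x*np.cos(t)-y*np.sin(t),.4097+x*np.sin(t)+y*np.cos(t),.154)); print(p.round()); cv2.circle(im,tuple(p.round().astype(int).tolist()),2,(0,0,255),-1)
cv2.imwrite("pics/w1.png",im)
E
```

```text
time: 2.65
ee_pos: [0.4605, 0.4111, 0.2223]
eef_rot: [0.782, 0.623, -0.0, -0.0]
ft_force: [-0.7, -0.3, 0.7]
width: 0.087
grip_force: 0.0
tcp [0.4605 0.4112 0.2225] closing yaw -12.86 tilt 0.04 t 2.7
shift units [-0.04  0.04  3.18]
turn units 0.02
[256. 245.]
[255. 193.]
[309. 245.]
[311. 193.]
```

View pics/w1.png

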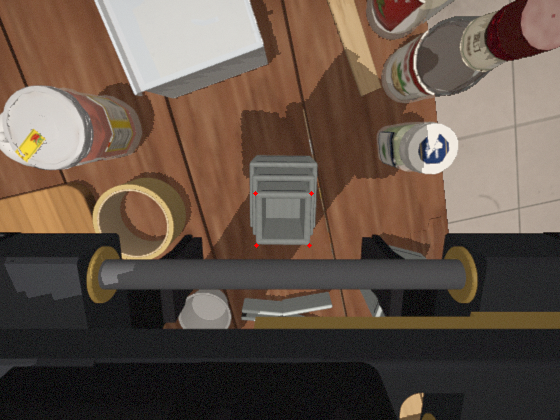

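The wrist view shows the small rim at (255..311, 193..243), which agrees with the projection. Descending to grip.

```bash
python3 -m crank '[[[-0.02,0.04,0.8],0],[[0,0,0.8],0],[[0,0,0.8],0],[[0,0,0.7],0],[[0,0,0],0],[[0,0,0],0]]' 
python3 -m crank '[[[0,0,0],0],[[0,0,0],0],[[0,0,0],0],[[0,0,0],0],[[0,0,0],0],[[0,0,0],0]]' 0 40
python3 -m crank '[[[0,0,-0.1],0],[[0,0,-0.1],0],[[0,0,-0.1],0],[[0,0,-0.1],0],[[0,0,-0.1],0],[[0,0,-0.1],0],[[0,0,-0.1],0],[[0,0,-0.1],0],[[0,0,-0.1],0],[[0,0,-0.1],0],[[0,0,-0.1],0],[[0,0,-0.1],0]]'
python3 -m crank '[[[0,0,-0.2],0],[[0,0,-0.3],0],[[0,0,-0.5],0],[[0,0,0],0]]'
python3 - <<'E'
from h import *
def lane(x,y):
    t=np.radians(4.6);return .5051+x*np.cos(t)-y*np.sin(t),-.0037+x*np.sin(t)+y*np.cos(t)
for n,y in(("L",.062),("M",-.012),("S",-.074)):
    for x in(.05,-.05): print(n,x,np.round(lane(x,y),4))
im=vision.camera("side")[:,:,::-1];cv2.imwrite("pics/s1.png",cv2.resize(im[100:300,150:400],None,fx=3,fy=3))
need(*lane(-.045,-.074),.19,4.6)
E
```

```text
time: 3.45
ee_pos: [0.4627, 0.4101, 0.1306]
eef_rot: [0.782, 0.623, 0.001, -0.0]
ft_force: [-0.6, -0.9, 0.0]
width: 0.0871
grip_force: 0.0
time: 4.2
ee_pos: [0.4625, 0.4095, 0.1295]
eef_rot: [0.782, 0.623, -0.0, -0.0]
ft_force: [-0.9, 0.6, 0.4]
width: 0.0417
grip_force: 39.9
time: 5.7
ee_pos: [0.4632, 0.4092, 0.166]
eef_rot: [0.783, 0.623, 0.0, 0.0]
ft_force: [-0.7, 0.8, -1.5]
width: 0.0415
grip_force: 39.9
time: 6.2
ee_pos: [0.4635, 0.41, 0.1975]
eef_rot: [0.782, 0.623, 0.002, -0.0]
ft_force: [-0.1, 0.0, -0.7]
width: 0.0418
grip_force: 39.9
L 0.05 [0.55   0.0621]
L -0.05 [0.4503 0.0541]
M 0.05 [ 0.5559 -0.0117]
M -0.05 [ 0.4562 -0.0197]
S 0.05 [ 0.5609 -0.0735]
S -0.05 [ 0.4612 -0.0815]
tcp [0.4632 0.4097 0.1965] closing yaw -12.97 tilt 0.1 t 6.2
shift units [-15.92   3.77   0.2 ]
turn units -2.2
```

View pics/s1.png

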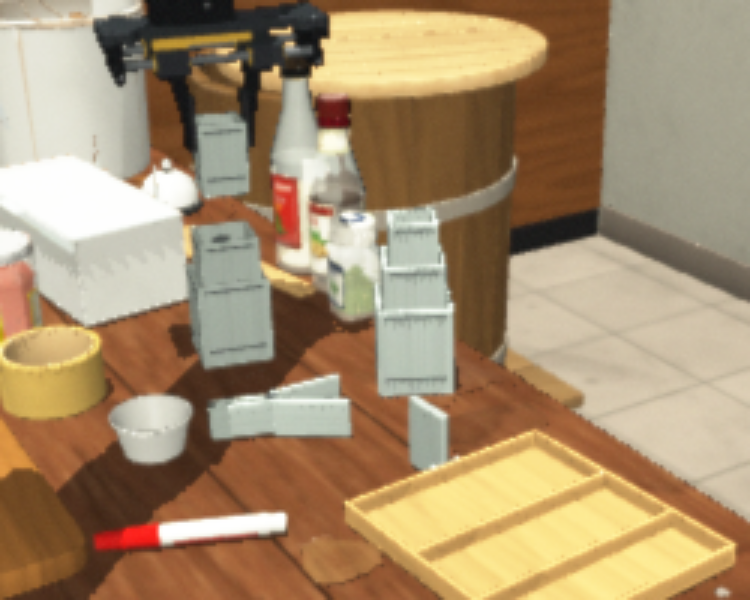

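The small tub is free and held, and nest 2 is undisturbed. Carrying it to the near end of the small lane.

```bash
python3 -m crank '[[[0,0,0],-0.7],[[0,0,0],-0.8],[[0,0,0],-0.7],[[-0.5,-0.1,0],0],[[-1,-0.1,0],0],[[-1,-0.1,0],0],[[-1,-0.1,0],0],[[-1,-0.1,0],0],[[-1,-0.1,0],0],[[-1,-0.1,0],0],[[-1,-0.1,0],0],[[-1,-0.1,0],0]]'
python3 -m crank '[[[-1,-0.1,0],0],[[-1,-0.1,0],0],[[-1,-0.1,0],0],[[-1,-0.1,0],0],[[-1,-0.1,0],0],[[-1,0,0],0],[[-1,0,0],0],[[-0.6,0,0],0],[[0,0,0],0],[[0,0,0],0]]'
python3 - <<'E'
from h import *
need(.4612,-.0815,.10,4.6)
E
```

```text
time: 7.75
ee_pos: [0.4559, 0.1509, 0.1953]
eef_rot: [0.679, 0.734, 0.0, -0.0]
ft_force: [0.4, 0.4, -1.3]
width: 0.0419
grip_force: 39.9
time: 9.0
ee_pos: [0.4595, -0.0749, 0.1953]
eef_rot: [0.678, 0.735, 0.0, -0.0]
ft_force: [0.5, -0.6, -1.1]
width: 0.0413
grip_force: 39.9
tcp [ 0.4595 -0.0749  0.1953] closing yaw 4.59 tilt 0.04 t 9.0
shift units [-0.23  0.04  3.18]
turn units -0.0
```

```bash
python3 -m crank '[[[-0.23,0.04,0.6],0],[[0,0,0.8],0],[[0,0,0.8],0],[[0,0,0.9],0],[[0,0,0],0],[[0,0,0],0]]'
python3 - <<'E'
from h import *
need(.4612,-.0815,.0445,4.6)
c=cam("wrist"); im=vision.camera("wrist")[:,:,::-1].copy()
t=np.radians(4.6)
for x in(.092,.088,-.088):
  for y in(.104,.1,.024,.02,-.044,-.048,-.1,-.104):
    p=proj(c,(.5051+x*np.cos(t)-y*np.sin(t),-.0037+x*np.sin(t)+y*np.cos(t),.018));cv2.circle(im,tuple(p.round().astype(int).tolist()),2,(0,0,255),-1)
cv2.imwrite("pics/w2.png",im)
E
```

```text
time: 9.75
ee_pos: [0.4621, -0.0818, 0.1034]
eef_rot: [0.678, 0.735, 0.0, 0.0]
ft_force: [1.2, -0.3, -0.9]
width: 0.0417
grip_force: 39.9
tcp [ 0.4621 -0.0818  0.1034] closing yaw 4.65 tilt 0.05 t 9.8
shift units [ 0.01 -0.03  1.96]
turn units 0.01
```

View pics/w2.png

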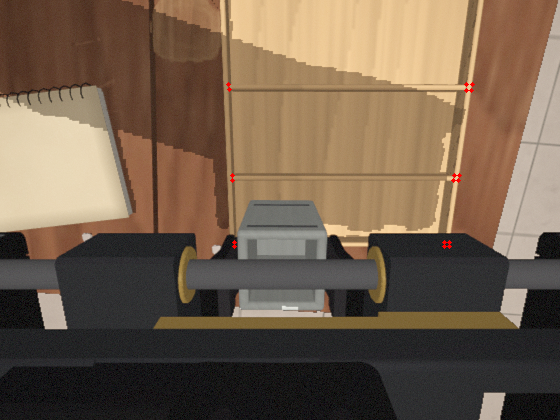

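The wrist view shows the tray walls on the projected dots to within 1–2 px, so the tray pose is good. Setting down.

```bash
python3 -m crank '[[[0,0,0.5],0],[[0,0,0.5],0],[[0,0,0.4],0],[[0,0,0.3],0],[[0,0,0.2],0],[[0,0,0.08],0],[[0,0,0],0],[[0,0,0],0]]'
python3 -m crank '[[[0,0,0],0],[[0,0,0],0],[[0,0,0],0]]' 0.85
python3 -m crank '[[[0,0,-0.5],0],[[0,0,-1],0],[[0,0,-1],0],[[0,0,-1],0],[[0,0,-1],0],[[0,0,-1],0],[[0,0,0],0]]' 1
python3 - <<'E'
from h import *
need(.4625,.4095,.22,-13)
E
```

```text
time: 10.8
ee_pos: [0.4619, -0.0823, 0.0434]
eef_rot: [0.678, 0.735, 0.0, 0.0]
ft_force: [-2.9, -0.7, 4.2]
width: 0.0414
grip_force: 39.9
time: 11.18
ee_pos: [0.4618, -0.0822, 0.0431]
eef_rot: [0.678, 0.735, 0.0, 0.0]
ft_force: [0.7, -0.2, 0.8]
width: 0.0639
grip_force: 0.0
time: 12.05
ee_pos: [0.4629, -0.0826, 0.2111]
eef_rot: [0.678, 0.735, 0.002, 0.001]
ft_force: [0.7, -0.3, -0.4]
width: 0.087
grip_force: 0.0
tcp [ 0.4629 -0.0826  0.2111] closing yaw 4.6 tilt 0.28 t 12.1
shift units [16.35  1.3  -0.29]
turn units 2.2
```

```bash
python3 -m crank '[[[0.5,0.1,0],0],[[1,0.1,0],0],[[1,0.1,0],0],[[1,0.1,0],0],[[1,0.1,0],0],[[1,0.1,0],0],[[1,0.1,0],0],[[1,0.1,0],0],[[1,0.1,0],0],[[1,0.1,0],0],[[1,0.1,0],0],[[1,0.1,0],0]]'
python3 -m crank '[[[1,0.1,0],0],[[1,0,0],0],[[1,0,0],0],[[1,0,0],0],[[0.85,0,0],0],[[0,0,0],0.7],[[0,0,0],0.8],[[0,0,0],0.7],[[0,0,0],0],[[0,0,0],0]]'
python3 - <<'E'
from h import *
need(.4627,.4095,.09,-13)
E
```

```text
time: 13.55
ee_pos: [0.4685, 0.2662, 0.2071]
eef_rot: [0.678, 0.735, -0.001, -0.0]
ft_force: [1.1, 0.3, 1.7]
width: 0.0871
grip_force: 0.0
time: 14.8
ee_pos: [0.4603, 0.4101, 0.2076]
eef_rot: [0.782, 0.624, -0.001, -0.0]
ft_force: [0.2, -0.8, 1.2]
width: 0.087
grip_force: 0.0
tcp [0.4603 0.4101 0.2076] closing yaw -12.82 tilt 0.06 t 14.8
shift units [0.   0.09 3.92]
turn units 0.02
```

```bash
python3 -m crank '[[[0,0.09,0.8],0],[[0,0,0.9],0],[[0,0,0.9],0],[[0,0,0.8],0],[[0,0,0.5],0],[[0,0,0],0],[[0,0,0],0]]' 
python3 -m crank '[[[0,0,0],0],[[0,0,0],0],[[0,0,0],0],[[0,0,0],0],[[0,0,0],0],[[0,0,0],0]]' 0 40
python3 -m crank '[[[0,0,-0.1],0],[[0,0,-0.1],0],[[0,0,-0.1],0],[[0,0,-0.1],0],[[0,0,-0.1],0],[[0,0,-0.1],0],[[0,0,-0.1],0],[[0,0,-0.1],0],[[0,0,-0.1],0],[[0,0,-0.1],0],[[0,0,-0.1],0],[[0,0,-0.1],0]]'
python3 -m crank '[[[0,0,-0.2],0],[[0,0,-0.3],0],[[0,0,-0.6],0],[[0,0,-0.7],0],[[0,0,-0.5],0],[[0,0,0],0]]'
python3 - <<'E'
from h import *
need(.4562,-.0197,.14,4.6)
im=vision.camera("side")[:,:,::-1];cv2.imwrite("pics/s2.png",cv2.resize(im[100:300,150:400],None,fx=2,fy=2))
E
```

```text
time: 15.68
ee_pos: [0.464, 0.4096, 0.0922]
eef_rot: [0.782, 0.623, 0.001, -0.0]
ft_force: [0.7, 0.7, 0.6]
width: 0.0871
grip_force: 0.0
time: 16.42
ee_pos: [0.4629, 0.4096, 0.0912]
eef_rot: [0.782, 0.623, -0.0, -0.0]
ft_force: [-5.0, 0.7, 4.0]
width: 0.0534
grip_force: 39.9
time: 17.92
ee_pos: [0.4636, 0.4092, 0.1274]
eef_rot: [0.782, 0.623, 0.0, -0.0]
ft_force: [0.1, -0.2, -3.1]
width: 0.0536
grip_force: 39.9
time: 18.68
ee_pos: [0.4642, 0.4097, 0.1979]
eef_rot: [0.782, 0.623, 0.001, -0.0]
ft_force: [0.6, 0.1, -3.4]
width: 0.0537
grip_force: 39.9
tcp [0.4642 0.4097 0.1979] closing yaw -12.97 tilt 0.16 t 18.7
shift units [-14.01   2.95   1.9 ]
turn units -2.2
```

View pics/s2.png

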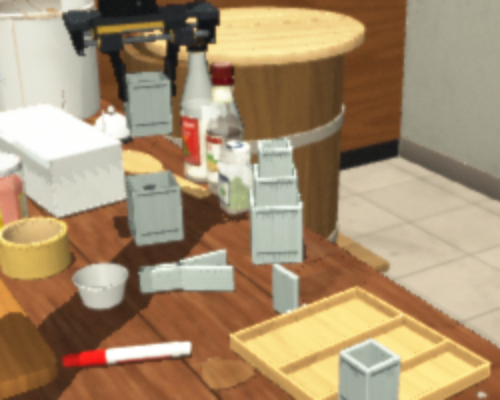

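The medium tub is free, the large one stayed in place, and the small tub stands in its lane. Carrying the medium.

```bash
python3 -m crank '[[[0,0,0],-0.7],[[0,0,0],-0.8],[[0,0,0],-0.7],[[-0.5,-0.1,0],0],[[-1,-0.1,0],0],[[-1,-0.1,0],0],[[-1,-0.1,0],0],[[-1,-0.1,0],0],[[-1,-0.1,0],0],[[-1,-0.1,0],0],[[-1,-0.1,0],0],[[-1,-0.1,0],0]]'
python3 -m crank '[[[-1,-0.1,0],0],[[-1,-0.1,0],0],[[-1,-0.1,0],0],[[-1,-0.1,0],0],[[-1,-0.1,0],0],[[-0.75,0,0],0],[[0,0,0.6],0],[[0,0,0.8],0],[[0,0,0.8],0],[[0,0,0],0],[[0,0,0],0]]'
python3 - <<'E'
from h import *
need(.4562,-.0197,.049,4.6)
E
```

```text
time: 20.23
ee_pos: [0.4566, 0.1507, 0.1957]
eef_rot: [0.679, 0.734, -0.0, -0.0]
ft_force: [1.1, -0.4, -3.3]
width: 0.0536
grip_force: 39.9
time: 21.6
ee_pos: [0.4563, -0.0206, 0.1308]
eef_rot: [0.678, 0.735, 0.0, 0.0]
ft_force: [0.1, -0.1, -2.9]
width: 0.0538
grip_force: 39.9
tcp [ 0.4563 -0.0206  0.1308] closing yaw 4.55 tilt 0.04 t 21.6
shift units [ 0.03 -0.    2.73]
turn units -0.01
```

```bash
python3 -m crank '[[[0.03,0,0.6],0],[[0,0,0.6],0],[[0,0,0.5],0],[[0,0,0.4],0],[[0,0,0.3],0],[[0,0,0.2],0],[[0,0,0.1],0],[[0,0,0],0],[[0,0,0],0]]'
python3 -m crank '[[[0,0,0],0],[[0,0,0],0],[[0,0,0],0]]' 0.85
python3 -m crank '[[[0,0,-0.5],0],[[0,0,-1],0],[[0,0,-1],0],[[0,0,-1],0],[[0,0,-1],0],[[0,0,-0.5],0],[[0,0,0],0]]' 1
python3 - <<'E'
from h import *
need(.4627,.4095,.20,-13)
E
```

```text
time: 22.72
ee_pos: [0.4564, -0.0193, 0.0493]
eef_rot: [0.678, 0.735, 0.0, 0.0]
ft_force: [0.6, 0.9, -3.8]
width: 0.054
grip_force: 39.9
time: 23.1
ee_pos: [0.4564, -0.0194, 0.0493]
eef_rot: [0.678, 0.735, 0.0, 0.0]
ft_force: [0.1, -0.1, -0.2]
width: 0.0717
grip_force: 0.0
time: 23.98
ee_pos: [0.4567, -0.0194, 0.2]
eef_rot: [0.678, 0.735, 0.001, 0.0]
ft_force: [0.1, 0.4, -1.3]
width: 0.0869
grip_force: 0.0
tcp [ 0.4567 -0.0194  0.2   ] closing yaw 4.63 tilt 0.12 t 24.0
shift units [1.423e+01 1.350e+00 1.000e-02]
turn units 2.2
```

```bash
python3 -m crank '[[[0.5,0.1,0],0],[[1,0.1,0],0],[[1,0.1,0],0],[[1,0.1,0],0],[[1,0.1,0],0],[[1,0.1,0],0],[[1,0.1,0],0],[[1,0.1,0],0],[[1,0.1,0],0],[[1,0.1,0],0],[[1,0.1,0],0],[[1,0.1,0],0]]'
python3 -m crank '[[[1,0.15,0],0],[[1,0,0],0],[[0.75,0,0],0],[[0,0,0],0.7],[[0,0,0],0.8],[[0,0,0],0.7],[[0,0,0],0],[[0,0,0],0]]'
python3 - <<'E'
from h import *
need(.463,.4095,.045,-13)
c=cam("wrist"); im=vision.camera("wrist")[:,:,::-1].copy()
cv2.imwrite("pics/w3.png",im[100:300,100:450])
for dx in(-1,1):
  for dy in(-1,1):
    t=np.radians(-13);x,y=.033*dx,.033*dy
    print(proj(c,(.463+x*np.cos(t)-y*np.sin(t),.4095+x*np.sin(t)+y*np.cos(t),.08)).round()-[100,100])
E
```

```text
time: 25.48
ee_pos: [0.4629, 0.3291, 0.1974]
eef_rot: [0.678, 0.735, -0.001, -0.0]
ft_force: [-0.3, -0.3, 0.2]
width: 0.0871
grip_force: 0.0
time: 26.48
ee_pos: [0.4617, 0.4101, 0.1987]
eef_rot: [0.782, 0.624, -0.0, -0.0]
ft_force: [-0.1, -0.4, 0.4]
width: 0.0868
grip_force: 0.0
tcp [0.4617 0.4101 0.1987] closing yaw -12.84 tilt 0.03 t 26.5
shift units [-0.01  0.05  5.12]
turn units 0.02
[148. 137.]
[146.  67.]
[217. 137.]
[220.  67.]
```

View pics/w3.png

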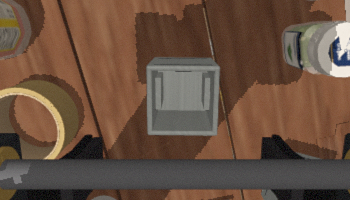

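The large rim spans (147..219, 66..136), as predicted. Gripping it.

```bash
python3 -m crank '[[[0,0.05,0.8],0],[[0,0,0.9],0],[[0,0,0.9],0],[[0,0,0.9],0],[[0,0,0.8],0],[[0,0,0.5],0],[[0,0,0.3],0],[[0,0,0],0],[[0,0,0],0]]' 
python3 -m crank '[[[0,0,0],0],[[0,0,0],0],[[0,0,0],0],[[0,0,0],0],[[0,0,0],0],[[0,0,0],0]]' 0 50
python3 -m crank '[[[0,0,-0.3],0],[[0,0,-0.5],0],[[0,0,-0.8],0],[[0,0,-0.8],0],[[0,0,-0.8],0],[[0,0,-0.5],0],[[0,0,0],0],[[0,0,0],-0.7],[[0,0,0],-0.8],[[0,0,0],-0.7],[[0,0,0],0]]'
python3 - <<'E'
from h import *
need(.4503,.0541,.10,4.6)
E
```

```text
time: 27.65
ee_pos: [0.4639, 0.4101, 0.0471]
eef_rot: [0.782, 0.623, 0.001, -0.0]
ft_force: [-0.1, -0.1, -0.2]
width: 0.0868
grip_force: 0.0
time: 28.4
ee_pos: [0.4633, 0.4098, 0.0464]
eef_rot: [0.782, 0.623, -0.0, -0.0]
ft_force: [-3.7, -0.1, 4.5]
width: 0.0656
grip_force: 50.0
time: 29.78
ee_pos: [0.4631, 0.4092, 0.156]
eef_rot: [0.678, 0.735, -0.001, -0.0]
ft_force: [-0.2, 0.0, -5.3]
width: 0.0657
grip_force: 50.0
tcp [0.4631 0.4092 0.156 ] closing yaw 4.59 tilt 0.09 t 29.8
shift units [-11.76  -1.37   1.88]
turn units -0.0
```

```bash
python3 -m crank '[[[-0.5,-0.1,0],0],[[-1,-0.1,0],0],[[-1,-0.1,0],0],[[-1,-0.1,0],0],[[-1,-0.1,0],0],[[-1,-0.1,0],0],[[-1,-0.1,0],0],[[-1,-0.1,0],0],[[-1,-0.1,0],0],[[-1,-0.1,0],0],[[-1,-0.2,0],0],[[-0.8,-0.15,0],0]]'
python3 -m crank '[[[-0.45,0,0],0],[[0,0,0.3],0],[[0,0,0.7],0],[[0,0,0.8],0],[[0,0,0],0],[[0,0,0],0]]'
python3 - <<'E'
from h import *
need(.4503,.0541,.051,4.6)
E
```

```text
time: 31.28
ee_pos: [0.4497, 0.0663, 0.1569]
eef_rot: [0.679, 0.734, 0.0, -0.0]
ft_force: [-0.2, -0.4, -5.1]
width: 0.0655
grip_force: 50.0
time: 32.02
ee_pos: [0.4519, 0.0556, 0.1036]
eef_rot: [0.678, 0.735, 0.0, 0.0]
ft_force: [0.2, 0.4, -4.3]
width: 0.0652
grip_force: 50.0
tcp [0.4519 0.0556 0.1036] closing yaw 4.66 tilt 0.03 t 32.0
shift units [-0.05 -0.06  1.75]
turn units 0.01
```

```bash
python3 -m crank '[[[-0.05,-0.05,0.5],0],[[0,0,0.4],0],[[0,0,0.4],0],[[0,0,0.3],0],[[0,0,0.1],0],[[0,0,0.06],0],[[0,0,0],0],[[0,0,0],0]]'
python3 -m crank '[[[0,0,0],0],[[0,0,0],0],[[0,0,0],0]]' 0.92
python3 -m crank '[[[0,0,-0.5],0],[[0,0,-1],0],[[0,0,-1],0],[[0,0,-1],0],[[0,0,-1],0],[[0,0,-1],0],[[0,0,-0.3],0],[[0,0,0],0]]' 1
python3 - <<'E'
from h import *
need(.5699,.2646,.20,4.6)
need(.5699,.2646,.20,-27.5)
E
```

```text
time: 33.02
ee_pos: [0.4504, 0.0535, 0.0506]
eef_rot: [0.678, 0.735, 0.0, 0.0]
ft_force: [-0.9, -0.1, -4.7]
width: 0.0657
grip_force: 50.0
time: 33.4
ee_pos: [0.4505, 0.0536, 0.0506]
eef_rot: [0.678, 0.735, 0.0, 0.0]
ft_force: [-0.0, -0.3, 0.5]
width: 0.0787
grip_force: 0.0
time: 34.4
ee_pos: [0.4503, 0.0534, 0.2248]
eef_rot: [0.678, 0.735, 0.001, 0.0]
ft_force: [0.7, 0.3, 0.4]
width: 0.0867
grip_force: 0.0
tcp [0.4503 0.0534 0.2248] closing yaw 4.63 tilt 0.07 t 34.4
shift units [6.7  4.54 0.83]
turn units 0.0
tcp [0.4503 0.0534 0.2248] closing yaw 4.63 tilt 0.07 t 34.4
shift units [6.7  4.54 0.83]
turn units 4.02
```

```bash
python3 -m crank '[[[0.5,0.4,0],0],[[1,0.7,0],0],[[1,0.7,0],0],[[1,0.7,0],0],[[1,0.7,0],0],[[1,0.6,0],0],[[1,0.6,0],0],[[0.2,0.14,0],0],[[0,0,0],1],[[0,0,0],1],[[0,0,0],1],[[0,0,0],1]]'
python3 -m crank '[[[0,0,0],0],[[0,0,0],0]]'
python3 - <<'E'
from h import *
need(.5699,.2646,.1285,-27.5)
c=cam("wrist"); im=vision.camera("wrist")[:,:,::-1].copy()
cv2.imwrite("pics/w4.png",cv2.resize(im[100:300,150:400],None,fx=3,fy=3))
for dx in(-1,1):
  for dy in(-1,1):
    t=np.radians(-27.5);x,y=.021*dx,.021*dy
    print(3*(proj(c,(.5699+x*np.cos(t)-y*np.sin(t),.2646+x*np.sin(t)+y*np.cos(t),.154)).round()-[150,100]))
E
```

```text
time: 35.9
ee_pos: [0.5695, 0.2646, 0.2233]
eef_rot: [0.856, 0.518, -0.001, 0.0]
ft_force: [-0.1, -0.4, -0.5]
width: 0.0865
grip_force: 0.0
time: 36.15
ee_pos: [0.5696, 0.2647, 0.2238]
eef_rot: [0.854, 0.521, -0.0, 0.0]
ft_force: [0.3, -0.2, -0.1]
width: 0.0872
grip_force: 0.0
tcp [0.5696 0.2647 0.2238] closing yaw -27.2 tilt 0.04 t 36.1
shift units [0.   0.01 3.18]
turn units 0.04
[315. 429.]
[312. 273.]
[474. 429.]
[480. 273.]
```

View pics/w4.png

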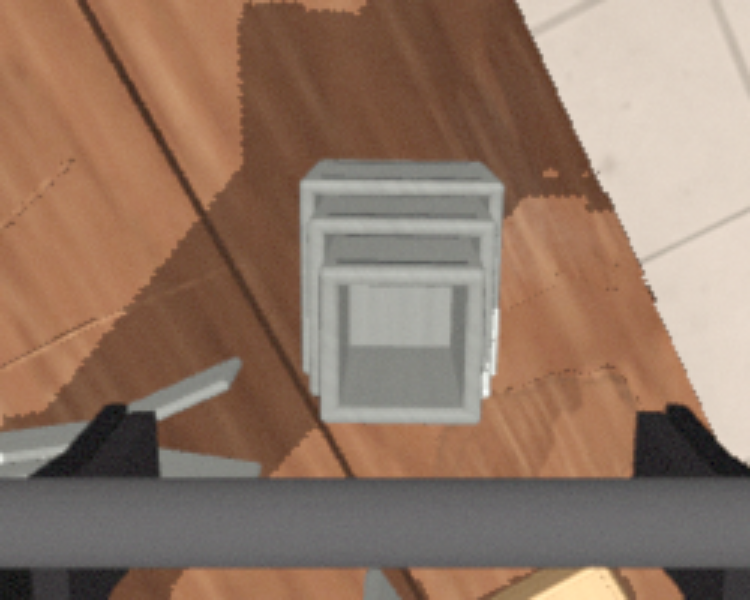

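The small rim spans (318..484, 263..422), about 1.5 mm off the projection. Correcting and pulling.

```bash
python3 -m crank '[[[0.05,0.05,0.8],0],[[0,0,0.8],0],[[0,0,0.8],0],[[0,0,0.75],0],[[0,0,0],0],[[0,0,0],0]]' 
python3 -m crank '[[[0,0,0],0],[[0,0,0],0],[[0,0,0],0],[[0,0,0],0],[[0,0,0],0],[[0,0,0],0]]' 0 40
python3 -m crank '[[[0,0,-0.1],0],[[0,0,-0.1],0],[[0,0,-0.1],0],[[0,0,-0.1],0],[[0,0,-0.1],0],[[0,0,-0.1],0],[[0,0,-0.1],0],[[0,0,-0.1],0],[[0,0,-0.1],0],[[0,0,-0.1],0],[[0,0,-0.1],0],[[0,0,-0.1],0]]'
python3 -m crank '[[[0,0,-0.2],0],[[0,0,-0.3],0],[[0,0,-0.5],0],[[0,0,0],0],[[0,0,0],-1],[[0,0,0],-1],[[0,0,0],-1],[[0,0,0],-1],[[0,0,0],0],[[0,0,0],0]]'
python3 - <<'E'
from h import *
need(.5609,-.0735,.14,4.6)
im=vision.camera("side")[:,:,::-1];cv2.imwrite("pics/s3.png",cv2.resize(im[100:300,150:400],None,fx=2,fy=2))
E
```

```text
time: 36.95
ee_pos: [0.5722, 0.2655, 0.1308]
eef_rot: [0.854, 0.52, 0.001, -0.0]
ft_force: [1.0, -0.2, 1.2]
width: 0.0869
grip_force: 0.0
time: 37.7
ee_pos: [0.5717, 0.2654, 0.1298]
eef_rot: [0.854, 0.52, -0.0, -0.0]
ft_force: [-0.5, 0.6, 0.5]
width: 0.0418
grip_force: 40.0
time: 39.2
ee_pos: [0.5718, 0.2654, 0.166]
eef_rot: [0.854, 0.52, 0.0, -0.0]
ft_force: [-0.8, 0.4, -1.5]
width: 0.0417
grip_force: 40.0
time: 40.45
ee_pos: [0.5717, 0.2653, 0.1957]
eef_rot: [0.679, 0.734, -0.0, -0.0]
ft_force: [0.4, -0.5, -2.0]
width: 0.0411
grip_force: 40.0
tcp [0.5717 0.2653 0.1957] closing yaw 4.44 tilt 0.01 t 40.5
shift units [-11.23  -1.23   1.86]
turn units -0.02
```

```bash
python3 -m crank '[[[-0.5,-0.1,0],0],[[-1,-0.1,0],0],[[-1,-0.1,0],0],[[-1,-0.1,0],0],[[-1,-0.1,0],0],[[-1,-0.1,0],0],[[-1,-0.1,0],0],[[-1,-0.1,0],0],[[-1,-0.1,0],0],[[-1,-0.1,0],0],[[-1,-0.1,0],0],[[-0.7,-0.13,0],0]]'
python3 -m crank '[[[0,0,0.4],0],[[0,0,0.6],0],[[0,0,0.8],0],[[0,0,0],0],[[0,0,0],0]]'
python3 - <<'E'
from h import *
need(.5609,-.0735,.0445,4.6)
E
```

```text
time: 42.0
ee_pos: [0.5613, -0.0752, 0.196]
eef_rot: [0.679, 0.734, -0.0, 0.0]
ft_force: [-0.2, -0.2, -2.5]
width: 0.0418
grip_force: 40.0
time: 42.62
ee_pos: [0.5623, -0.072, 0.142]
eef_rot: [0.678, 0.735, 0.0, -0.0]
ft_force: [0.2, -0.6, -1.0]
width: 0.0417
grip_force: 40.0
tcp [ 0.5623 -0.072   0.142 ] closing yaw 4.67 tilt 0.01 t 42.6
shift units [-0.05 -0.05  3.25]
turn units 0.01
```

```bash
python3 -m crank '[[[-0.06,-0.05,0.6],0],[[0,0,0.8],0],[[0,0,0.6],0],[[0,0,0.5],0],[[0,0,0.4],0],[[0,0,0.2],0],[[0,0,0.13],0],[[0,0,0],0],[[0,0,0],0]]'
python3 -m crank '[[[0,0,0],0],[[0,0,0],0],[[0,0,0],0]]' 0.85
python3 -m crank '[[[0,0,-0.5],0],[[0,0,-1],0],[[0,0,-1],0],[[0,0,-1],0],[[0,0,-1],0],[[0,0,-0.7],0],[[0,0,0],0]]' 1
python3 - <<'E'
from h import *
need(.5718,.2654,.20,-27.5)
E
```

```text
time: 43.75
ee_pos: [0.5611, -0.0744, 0.0453]
eef_rot: [0.678, 0.735, 0.0, 0.0]
ft_force: [-0.8, -0.4, -1.6]
width: 0.042
grip_force: 40.0
time: 44.12
ee_pos: [0.5609, -0.0744, 0.0451]
eef_rot: [0.678, 0.735, 0.0, 0.0]
ft_force: [0.0, -0.6, 0.9]
width: 0.0645
grip_force: 0.0
time: 45.0
ee_pos: [0.5617, -0.0747, 0.2034]
eef_rot: [0.678, 0.735, 0.001, 0.001]
ft_force: [-0.0, -0.1, -0.9]
width: 0.0869
grip_force: 0.0
tcp [ 0.5617 -0.0747  0.2034] closing yaw 4.61 tilt 0.22 t 45.0
shift units [11.27  1.25  0.12]
turn units 4.01
```

```bash
python3 -m crank '[[[0.5,0.1,0],0],[[1,0.1,0],0],[[1,0.1,0],0],[[1,0.1,0],0],[[1,0.1,0],0],[[1,0.1,0],0],[[1,0.1,0],0],[[1,0.1,0],0],[[1,0.1,0],0],[[1,0.1,0],0],[[1,0.1,0],0],[[0.8,0.1,0],0]]'
python3 -m crank '[[[0,0,0],0],[[0,0,0],1],[[0,0,0],1],[[0,0,0],1],[[0,0,0],1],[[0,0,0],0],[[0,0,0],0]]'
python3 - <<'E'
from h import *
need(.5718,.2654,.0905,-27.2)
E
```

```text
time: 46.5
ee_pos: [0.5681, 0.2687, 0.1998]
eef_rot: [0.677, 0.736, -0.001, -0.001]
ft_force: [0.3, -1.0, -0.2]
width: 0.0872
grip_force: 0.0
time: 47.38
ee_pos: [0.5693, 0.2659, 0.2009]
eef_rot: [0.854, 0.521, -0.0, 0.0]
ft_force: [-0.5, 0.2, -0.2]
width: 0.0873
grip_force: 0.0
tcp [0.5693 0.2659 0.2009] closing yaw -27.23 tilt 0.01 t 47.4
shift units [0.03 0.08 3.68]
turn units -0.0
```

```bash
python3 -m crank '[[[0.03,0.08,0.8],0],[[0,0,0.8],0],[[0,0,0.9],0],[[0,0,0.7],0],[[0,0,0.45],0],[[0,0,0],0],[[0,0,0],0]]' 
python3 -m crank '[[[0,0,0],0],[[0,0,0],0],[[0,0,0],0],[[0,0,0],0],[[0,0,0],0],[[0,0,0],0]]' 0 40
python3 -m crank '[[[0,0,-0.1],0],[[0,0,-0.1],0],[[0,0,-0.1],0],[[0,0,-0.1],0],[[0,0,-0.1],0],[[0,0,-0.1],0],[[0,0,-0.1],0],[[0,0,-0.1],0],[[0,0,-0.1],0],[[0,0,-0.1],0],[[0,0,-0.1],0],[[0,0,-0.1],0]]'
python3 -m crank '[[[0,0,-0.2],0],[[0,0,-0.4],0],[[0,0,-0.8],0],[[0,0,-0.8],0],[[0,0,0],0],[[0,0,0],-1],[[0,0,0],-1],[[0,0,0],-1],[[0,0,0],-1],[[0,0,0],0],[[0,0,0],0]]'
python3 - <<'E'
from h import *
need(.5559,-.0117,.14,4.6)
im=vision.camera("side")[:,:,::-1];cv2.imwrite("pics/s4.png",cv2.resize(im[100:300,150:400],None,fx=2,fy=2))
E
```

```text
time: 48.25
ee_pos: [0.5723, 0.2663, 0.0924]
eef_rot: [0.854, 0.52, 0.001, -0.0]
ft_force: [0.1, 0.3, 1.3]
width: 0.0871
grip_force: 0.0
time: 49.0
ee_pos: [0.5719, 0.2661, 0.0915]
eef_rot: [0.854, 0.52, 0.0, -0.0]
ft_force: [0.4, 0.8, 1.1]
width: 0.0541
grip_force: 40.0
time: 50.5
ee_pos: [0.5718, 0.2661, 0.1277]
eef_rot: [0.854, 0.52, 0.0, -0.0]
ft_force: [0.4, 0.4, -3.3]
width: 0.0534
grip_force: 40.0
time: 51.88
ee_pos: [0.5716, 0.266, 0.1929]
eef_rot: [0.679, 0.734, -0.0, -0.0]
ft_force: [-0.0, 0.6, -3.0]
width: 0.0542
grip_force: 40.0
tcp [0.5716 0.266  0.1929] closing yaw 4.45 tilt 0.03 t 51.9
shift units [-9.19 -1.24  1.77]
turn units -0.02
```

```bash
python3 -m crank '[[[-0.5,-0.1,0],0],[[-1,-0.1,0],0],[[-1,-0.1,0],0],[[-1,-0.1,0],0],[[-1,-0.1,0],0],[[-1,-0.2,0],0],[[-1,-0.2,0],0],[[-1,-0.2,0],0],[[-1,-0.2,0],0],[[-0.7,0,0],0],[[0,0,0],0],[[0,0,0],0]]'
python3 -m crank '[[[0,0,0.4],0],[[0,0,0.6],0],[[0,0,0.7],0],[[0,0,0],0],[[0,0,0],0]]'
python3 - <<'E'
from h import *
need(.5559,-.0117,.0495,4.6)
E
```

```text
time: 53.42
ee_pos: [0.555, -0.0118, 0.1934]
eef_rot: [0.678, 0.735, 0.0, -0.0]
ft_force: [0.8, 0.3, -3.3]
width: 0.0537
grip_force: 40.0
time: 54.05
ee_pos: [0.5553, -0.0121, 0.1425]
eef_rot: [0.678, 0.735, -0.0, 0.0]
ft_force: [-0.2, 0.1, -3.4]
width: 0.0532
grip_force: 40.0
tcp [ 0.5553 -0.0121  0.1425] closing yaw 4.64 tilt 0.01 t 54.0
shift units [0.01 0.02 3.1 ]
turn units 0.0
```

```bash
python3 -m crank '[[[0,0,0.6],0],[[0,0,0.8],0],[[0,0,0.6],0],[[0,0,0.4],0],[[0,0,0.3],0],[[0,0,0.2],0],[[0,0,0.18],0],[[0,0,0],0],[[0,0,0],0]]'
python3 -m crank '[[[0,0,0],0],[[0,0,0],0],[[0,0,0],0]]' 0.88
python3 -m crank '[[[0,0,-0.5],0],[[0,0,-1],0],[[0,0,-1],0],[[0,0,-1],0],[[0,0,-1],0],[[0,0,-0.5],0],[[0,0,0],0]]' 1
python3 -m crank '[[[0.5,0.1,0],0],[[1,0.1,0],0],[[1,0.1,0],0],[[1,0.1,0],0],[[1,0.1,0],0],[[1,0.2,0],0],[[1,0.2,0],0],[[1,0.2,0],0],[[1,0.2,0],0],[[0.7,0,0],0]]'
python3 -m crank '[[[0,0,0],0],[[0,0,0],1],[[0,0,0],1],[[0,0,0],1],[[0,0,0],1],[[0,0,0],0],[[0,0,0],0]]'
python3 - <<'E'
from h import *
need(.5718,.2661,.0455,-27.2)
c=cam("wrist"); im=vision.camera("wrist")[:,:,::-1].copy()
cv2.imwrite("pics/w5.png",cv2.resize(im[60:300,100:450],None,fx=2,fy=2))
for dx in(-1,1):
  for dy in(-1,1):
    t=np.radians(-27.2);x,y=.033*dx,.033*dy
    print(2*(proj(c,(.5718+x*np.cos(t)-y*np.sin(t),.2661+x*np.sin(t)+y*np.cos(t),.08)).round()-[100,60]))
E
```

```text
time: 55.18
ee_pos: [0.5553, -0.0121, 0.0503]
eef_rot: [0.678, 0.735, 0.0, 0.0]
ft_force: [0.3, 0.5, -2.9]
width: 0.0536
grip_force: 40.0
time: 55.55
ee_pos: [0.5554, -0.0121, 0.0503]
eef_rot: [0.678, 0.735, 0.0, 0.0]
ft_force: [0.6, 0.4, 0.0]
width: 0.073
grip_force: 0.0
time: 56.42
ee_pos: [0.5557, -0.0122, 0.201]
eef_rot: [0.678, 0.735, 0.001, 0.001]
ft_force: [0.5, 0.8, -0.1]
width: 0.0871
grip_force: 0.0
time: 57.68
ee_pos: [0.5707, 0.2684, 0.1984]
eef_rot: [0.677, 0.736, -0.001, -0.001]
ft_force: [-0.1, -0.9, 0.1]
width: 0.0869
grip_force: 0.0
time: 58.55
ee_pos: [0.5719, 0.2653, 0.2001]
eef_rot: [0.854, 0.521, -0.0, 0.0]
ft_force: [-0.7, 0.3, 0.5]
width: 0.0869
grip_force: 0.0
tcp [0.5719 0.2653 0.2001] closing yaw -27.24 tilt 0.0 t 58.5
shift units [ 0.02 -0.01  5.15]
turn units -0.01
[292. 352.]
[288. 212.]
[430. 352.]
[434. 212.]
```

View pics/w5.png

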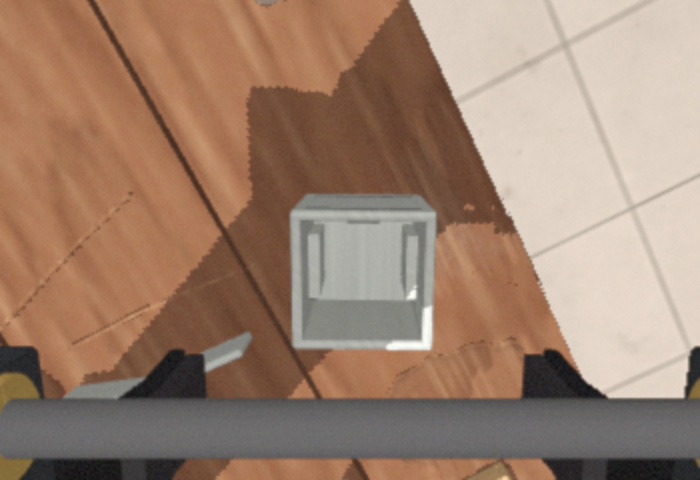

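The large rim spans (291..435, 211..349), as projected. Gripping it.

```bash
python3 -m crank '[[[0,0,0.8],0],[[0,0,0.9],0],[[0,0,0.9],0],[[0,0,0.9],0],[[0,0,0.8],0],[[0,0,0.5],0],[[0,0,0.35],0],[[0,0,0],0],[[0,0,0],0]]' 
python3 -m crank '[[[0,0,0],0],[[0,0,0],0],[[0,0,0],0],[[0,0,0],0],[[0,0,0],0],[[0,0,0],0]]' 0 50
python3 -m crank '[[[0,0,-0.3],0],[[0,0,-0.5],0],[[0,0,-0.8],0],[[0,0,-0.8],0],[[0,0,-0.8],0],[[0,0,-0.5],0],[[0,0,0],-1],[[0,0,0],-1],[[0,0,0],-1],[[0,0,0],-1],[[0,0,0],0],[[0,0,0],0]]'
python3 - <<'E'
from h import *
need(.55,.0621,.10,4.6)
E
```

```text
time: 59.72
ee_pos: [0.5723, 0.2663, 0.0464]
eef_rot: [0.854, 0.52, 0.001, -0.0]
ft_force: [-0.6, 0.1, 0.7]
width: 0.0873
grip_force: 0.0
time: 60.48
ee_pos: [0.5719, 0.2662, 0.0458]
eef_rot: [0.854, 0.52, 0.0, -0.0]
ft_force: [-1.8, -0.9, 3.9]
width: 0.0659
grip_force: 50.0
time: 61.98
ee_pos: [0.5718, 0.2659, 0.1565]
eef_rot: [0.679, 0.734, -0.0, -0.0]
ft_force: [-0.1, 0.5, -5.9]
width: 0.0655
grip_force: 50.0
tcp [0.5718 0.2659 0.1565] closing yaw 4.45 tilt 0.01 t 62.0
shift units [-6.72 -1.25  1.88]
turn units -0.02
```

```bash
python3 -m crank '[[[-0.5,-0.2,0],0],[[-1,-0.2,0],0],[[-1,-0.2,0],0],[[-1,-0.2,0],0],[[-1,-0.2,0],0],[[-1,-0.2,0],0],[[-0.8,0,0],0],[[-0.4,0,0],0],[[0,0,0],0],[[0,0,0.5],0],[[0,0,0.7],0],[[0,0,0],0]]'
python3 -m crank '[[[0,0,0.5],0],[[0,0,0],0],[[0,0,0],0]]'
python3 - <<'E'
from h import *
need(.55,.0621,.050,4.6)
E
```

```text
time: 63.48
ee_pos: [0.5505, 0.0637, 0.1182]
eef_rot: [0.677, 0.736, -0.002, -0.001]
ft_force: [-0.5, 0.5, -5.0]
width: 0.0654
grip_force: 50.0
time: 63.85
ee_pos: [0.5524, 0.0629, 0.1058]
eef_rot: [0.678, 0.735, 0.0, 0.0]
ft_force: [-0.2, 0.3, -4.3]
width: 0.066
grip_force: 50.0
tcp [0.5524 0.0629 0.1058] closing yaw 4.63 tilt 0.02 t 63.9
shift units [-0.02 -0.08  1.86]
turn units 0.0
```

```bash
python3 -m crank '[[[-0.02,-0.06,0.5],0],[[0,0,0.5],0],[[0,0,0.4],0],[[0,0,0.3],0],[[0,0,0.15],0],[[0,0,0.02],0],[[0,0,0],0],[[0,0,0],0]]'
python3 -m crank '[[[0,0,0],0],[[0,0,0],0],[[0,0,0],0]]' 0.92
python3 -m crank '[[[0,0,-0.5],0],[[0,0,-1],0],[[0,0,-1],0],[[0,0,-1],0],[[0,0,-1],0],[[0,0,-1],0],[[0,0,0],0]]' 1
python3 - <<'E'
from h import *
im=vision.camera("top")[:,:,::-1]
cv2.imwrite("pics/t2.png",cv2.resize(im[130:255,200:400],None,fx=4,fy=4,interpolation=cv2.INTER_CUBIC))
need(.47,.23,.2,4.6)
E
```

```text
time: 64.85
ee_pos: [0.5506, 0.062, 0.0498]
eef_rot: [0.678, 0.735, 0.0, 0.0]
ft_force: [-2.0, -1.2, 0.5]
width: 0.0656
grip_force: 50.0
time: 65.22
ee_pos: [0.5507, 0.0622, 0.0496]
eef_rot: [0.678, 0.735, 0.0, 0.0]
ft_force: [-0.3, -0.0, -1.0]
width: 0.0789
grip_force: 0.0
time: 66.1
ee_pos: [0.5518, 0.0621, 0.2179]
eef_rot: [0.678, 0.735, 0.002, 0.001]
ft_force: [0.2, 0.3, -0.5]
width: 0.0874
grip_force: 0.0
tcp [0.551  0.0621 0.2161] closing yaw 4.62 tilt 0.16 t 66.2
shift units [ 5.8  -2.24  0.54]
turn units 0.0
```

View pics/t2.png

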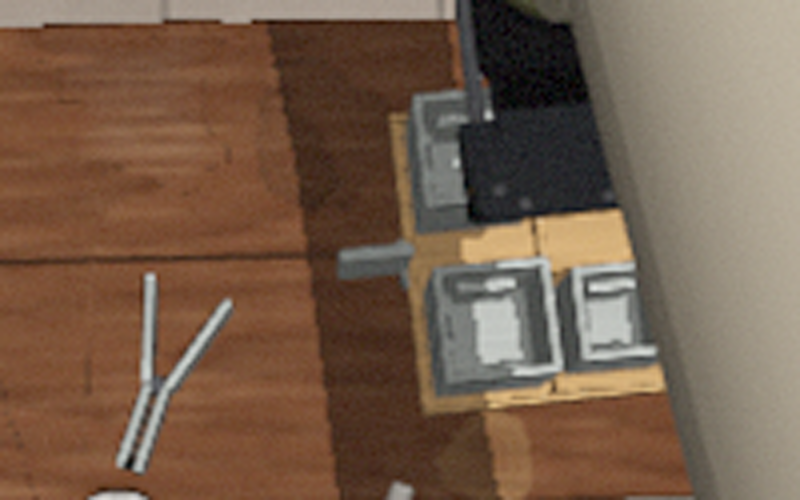

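All the tubs visible stand in their lanes: larges at (440,160) and (490,325), medium at (605,315), right side hidden by the arm. The clamp is still at hinge (155,385). I'll go over the clamp and check the tray again once the arm is clear.

```bash
python3 -m crank '[[[0.5,-0.2,0],0],[[1,-0.4,0],0],[[1,-0.4,0],0],[[1,-0.4,0],0],[[1,-0.4,0],0],[[0.9,-0.4,0],0],[[0.5,-0.1,0],0],[[0,0,0],1],[[0,0,0],1],[[0,0,0],1],[[0,0,0],1],[[0,0,0],1]]'
python3 -m crank '[[[0,0,0],1],[[0,0,0],1],[[0,0,0],1],[[0,0,0],1],[[0,0,0],1],[[0,0,0],1],[[0,0,0],1],[[0,0,0],1],[[0,0,0],1],[[0,0,0],0.1],[[0,0,0],0],[[0,0,0],0]]'
python3 - <<'E'
from h import *
s=sensors.read_state();print(s["joint_positions"].round(2))
need(.4681,.2333,.1,-108)
c=cam("wrist"); im=vision.camera("wrist")[:,:,::-1].copy()
cv2.imwrite("pics/w6.png",im)
for p in[(.4681,.2333),(.4253,.2472),(.4883,.2518),(.4733,.2049),(.375,.2628)]:print(proj(c,(*p,.034)).round())
tp=vision.camera("top")[:,:,::-1]
cv2.imwrite("pics/t3.png",cv2.resize(tp[130:255,200:400],None,fx=4,fy=4,interpolation=cv2.INTER_CUBIC))
E
```

```text
time: 67.65
ee_pos: [0.4673, 0.2327, 0.214]
eef_rot: [0.89, 0.457, -0.0, 0.0]
ft_force: [-0.2, 0.4, 0.2]
width: 0.0869
grip_force: 0.0
time: 69.15
ee_pos: [0.4673, 0.2329, 0.2144]
eef_rot: [0.988, -0.157, -0.0, 0.0]
ft_force: [0.5, -0.1, -0.5]
width: 0.087
grip_force: 0.0
[-0.9   0.1   0.38  1.76 -0.04  1.28 -2.4 ]
tcp [0.4673 0.2329 0.2144] closing yaw -108.07 tilt 0.01 t 69.2
shift units [ 0.02 -0.02  3.81]
turn units -0.01
[281. 189.]
[281. 228.]
[259. 177.]
[304. 177.]
[282. 270.]
```

View pics/w6.png

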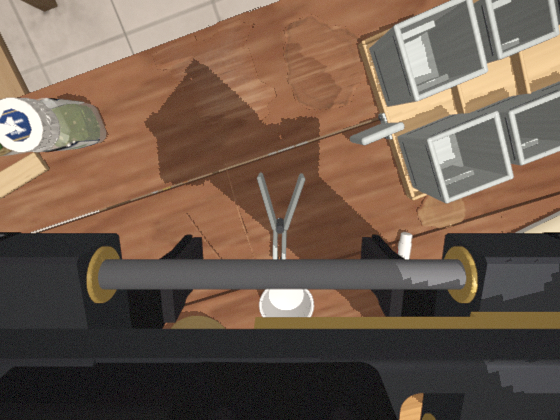

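View pics/t3.png

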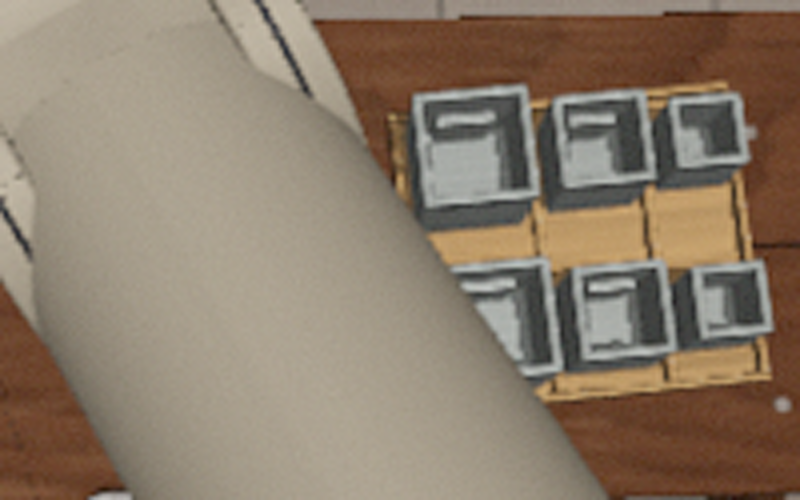

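All six tubs are sorted (t3). In w6 the clamp's handle ends are at (262,177) and (302,177) and its hinge at (280,226), centred on the tool. Descending onto the handles.

```bash
python3 -m crank '[[[0.02,-0.02,0.8],0],[[0,0,1],0],[[0,0,1],0],[[0,0,1],0],[[0,0,1],0],[[0,0,0.8],0],[[0,0,0.5],0],[[0,0,0.4],0],[[0,0,0.3],0],[[0,0,0.1],0],[[0,0,0],0],[[0,0,0],0]]'
python3 - <<'E'
from h import *
need(.4681,.2333,.005,-108)
E
```

```text
time: 70.75
ee_pos: [0.4684, 0.2335, 0.0079]
eef_rot: [0.987, -0.158, 0.0, -0.0]
ft_force: [-1.2, -0.8, 0.2]
width: 0.0868
grip_force: 0.0
tcp [0.4684 0.2335 0.0079] closing yaw -108.17 tilt 0.05 t 70.8
shift units [-0.01  0.01  0.1 ]
turn units -0.02
```

```bash
python3 -m crank '[[[0,0,0.1],0],[[0,0,0],0]]'
python3 -m crank '[[[0,0,0],0],[[0,0,0],0],[[0,0,0],0],[[0,0,0],0],[[0,0,0],0],[[0,0,0],0],[[0,0,0],0],[[0,0,0],0]]' 0 25
python3 -m crank '[[[0,0,-0.1],0],[[0,0,-0.2],0],[[0,0,-0.3],0],[[0,0,-0.4],0],[[0,0,-0.5],0],[[0,0,0],0],[[0,0,0],0]]'
python3 - <<'E'
from h import *
im=vision.camera("wrist");cv2.imwrite("pics/w7.png",im[:,:,::-1])
im=vision.camera("side");cv2.imwrite("pics/s7.png",im[:,:,::-1])
E
```

```text
time: 71.0
ee_pos: [0.468, 0.2333, 0.0043]
eef_rot: [0.987, -0.158, -0.0, 0.0]
ft_force: [-0.6, 0.1, -0.2]
width: 0.0872
grip_force: 0.0
time: 72.0
ee_pos: [0.4681, 0.2334, 0.0045]
eef_rot: [0.987, -0.158, -0.0, -0.0]
ft_force: [-0.1, 0.1, 0.1]
width: 0.0152
grip_force: 20.9
time: 72.88
ee_pos: [0.468, 0.2334, 0.0494]
eef_rot: [0.987, -0.158, -0.0, -0.0]
ft_force: [-0.9, 0.4, -0.3]
width: 0.0154
grip_force: 25.0
```

Run:
```python
from h import *
im=cv2.imread("pics/w7.png");h=cv2.cvtColor(im,cv2.COLOR_BGR2HSV)
m=(h[...,1]<60)&(h[...,2]>70)
print("wrist rows150-262 cols200-360")
for v in range(150,262,4): print(v,"".join("#" if m[v,u] else "." for u in range(200,362,2)))
c=cam("side")
s=sensors.read_state();p=s["ee_pos"]
d=np.array([np.cos(np.radians(162)),np.sin(np.radians(162)),0])
for k in(-.016,.045,.097):print("expect side",proj(c,np.array([.4681,.2334,.063])+d*k).round())
im=cv2.imread("pics/s7.png");h=cv2.cvtColor(im,cv2.COLOR_BGR2HSV)
m=(h[...,1]<60)&(h[...,2]>70)
u0,v0=proj(c,np.array([.4681,.2334,.063])+d*.04).astype(int)
print(u0,v0)
for v in range(v0-24,v0+36,2): print(v,"".join("#" if m[v,u] else ("+" if h[v,u,2]<60 else ".") for u in range(u0-60,u0+60)))
```

```text
wrist rows150-262 cols200-360
150 .................................................................................
154 .............................................................#...................
158 ......................................................##.........................
162 ................................................##...............................
166 ..........................................##.....................................
170 .................................................................................
174 .................................................................................
178 ........................##.......................................................
182 .................................................................................
186 .................................................................................
190 .................................................................................
194 .................................................................................
198 ..................................
[... 4467 characters left out ...]
...........................................################################
246 ........######################..........................................................#############..#################
248 .........#####################..........................................................################################
250 ..........###################...........................................................################################
252 ..........#################.............................................................################################
254 ..............##.###....................................................................################################
```

The clamp is lifted, level and centred between the pads. Raising it and turning its jaws towards the tray.

```bash
python3 -m crank '[[[0,0,-0.5],0],[[0,0,-0.8],0],[[0,0,-0.4],0],[[0,0,0],-0.8],[[0,0,0],-0.8],[[0,0,0],-0.8],[[0,0,0],-0.8],[[0,0,0],-0.8],[[0,0,0],-0.8],[[0,0,0],-0.8],[[0,0,0],-0.8],[[0,0,0],-0.8]]'
python3 -m crank '[[[0,0,0],-0.8],[[0,0,0],-0.8],[[0,0,0],-0.8],[[0,0,0],-0.8],[[0,0,0],-0.8],[[0,0,0],-0.8],[[0,0,0],-0.8],[[0,0,0],-0.8],[[0,0,0],-0.55],[[0,0,0],0],[[0,0,0],0]]'
cat > g.py <<'E'
from h import *
import sys
def lane(x,y):
    t=np.radians(4.6);return .5051+x*np.cos(t)-y*np.sin(t),-.0037+x*np.sin(t)+y*np.cos(t)
need(*lane(0,float(sys.argv[1])),.0155,4.6)
E
python3 g.py .275
```

```text
time: 74.47
ee_pos: [0.4681, 0.2333, 0.1006]
eef_rot: [0.941, 0.339, -0.0, -0.0]
ft_force: [0.3, -0.8, 0.0]
width: 0.0155
grip_force: 25.0
time: 75.85
ee_pos: [0.4681, 0.2333, 0.1006]
eef_rot: [0.676, 0.737, 0.0, -0.0]
ft_force: [-0.6, -1.4, -0.6]
width: 0.0149
grip_force: 25.0
tcp [0.4681 0.2333 0.1006] closing yaw 4.93 tilt 0.0 t 75.8
shift units [1.19 0.6  2.84]
turn units 0.04
```

```bash
python3 -m crank '[[[0.6,0.3,0],0.04],[[0.6,0.3,0],0],[[0,0,0],0],[[0,0,0.5],0],[[0,0,0.7],0],[[0,0,0.7],0],[[0,0,0.5],0],[[0,0,0.3],0],[[0,0,0.14],0],[[0,0,0],0],[[0,0,0],0]]'
python3 g.py .275
python3 - <<'E'
from h import *
im=vision.camera("side");cv2.imwrite("pics/s8.png",im[:,:,::-1])
c=cam("side");h=cv2.cvtColor(im,cv2.COLOR_RGB2HSV);m=(h[...,1]<60)&(h[...,2]>70)
t=np.radians(4.6);L=lambda x,y,z:np.array([.5051+x*np.cos(t)-y*np.sin(t),-.0037+x*np.sin(t)+y*np.cos(t),z])
for n,p in(("ear top free",L(0,.146,.06)),("ear bot free",L(0,.146,0)),("tip exp",L(0,.178,.028)),("tips+-",L(.015,.176,.028)),("",L(-.015,.176,.028)),("hinge",L(0,.23,.028))):print(n,proj(c,p).round(1))
u0,v0=proj(c,L(0,.19,.03)).astype(int)
for v in range(v0-30,v0+34,2): print(v,"".join("#" if m[v,u] else ("+" if h[v,u,2]<60 else ".") for u in range(u0-50,u0+70)))
print(u0-50)
E
```

```text
time: 77.22
ee_pos: [0.4834, 0.271, 0.0158]
eef_rot: [0.677, 0.736, 0.001, 0.0]
ft_force: [-0.5, 1.2, -1.2]
width: 0.0153
grip_force: 25.0
tcp [0.4834 0.271  0.0158] closing yaw 4.71 tilt 0.06 t 77.2
shift units [-0.02 -0.01  0.01]
turn units 0.01
ear top free [287.1 231.4]
ear bot free [287.4 254. ]
tip exp [279.4 238.5]
tips+- [284.9 237.1]
 [274.7 240.6]
hinge [267.3 230.8]
205 ++++++++++......++++.....++++++++++++++++####................................................###########################
207 ++++++++++.....#######...++++++++++++++++....................................................###########################
209 ++++++++++.######...++..+++++...++++++++.....................................................###########################
211 +++++++++++...........+++++++...++++++++.....................................................###########################
213 ...+++++++............++++++++..++++++++.....................................................###########################
215 ......+++..............+++++++...+++++++...................................................
[... 2583 characters left out ...]
#######################################################################
259 ............................................############################################################################
261 .............................................####################################..#####################################
263 .............................................###########################################################################
265 .............................................###########################################################################
267 .............................................###########################################################################
226
```

The side view puts the clamp and ear where expected, with the jaws partly hidden by a tub. Approaching slowly and watching the force.

```bash
python3 -m crank '[[[-0.2,0,0],0],[[-0.2,0,0],0],[[-0.2,0,0],0],[[-0.2,0,0],0],[[-0.2,0,0],0],[[-0.1,0,0],0],[[0,0,0],0]]'
python3 -m crank '[[[-0.2,0,0],0],[[-0.2,0,0],0],[[-0.2,0,0],0],[[-0.2,0,0],0],[[-0.15,0,0],0],[[0,0,0],0],[[0,0,0],0]]'
python3 g.py .212
```

```text
time: 78.15
ee_pos: [0.4857, 0.2377, 0.0153]
eef_rot: [0.678, 0.735, 0.0, -0.0]
ft_force: [0.7, 0.3, -1.0]
width: 0.0148
grip_force: 25.0
time: 79.03
ee_pos: [0.488, 0.2097, 0.0153]
eef_rot: [0.677, 0.736, 0.0, -0.0]
ft_force: [-0.3, 0.5, -1.0]
width: 0.0152
grip_force: 25.0
tcp [0.488  0.2097 0.0153] closing yaw 4.72 tilt 0.01 t 79.0
shift units [-0.07 -0.   -0.01]
turn units 0.02
```

```bash
python3 -m crank '[[[-0.07,0,0],0],[[0,0,0],0]]'
python3 -m crank '[[[0,0,0],0],[[0,0,0],0],[[0,0,0],0]]' 0.4
python3 -m crank '[[[0,0,0],0],[[0,0,0],0],[[0,0,0],0],[[0,0,0],0]]' 0.9
python3 -m crank '[[[0,0,-0.2],0],[[0,0,-0.4],0],[[0,0,-0.7],0],[[0,0,-1],0],[[0,0,-1],0],[[0,0,-1],0],[[0,0,-1],0],[[0,0,0],0]]' 1
python3 - <<'E'
from h import *
im=vision.camera("wrist");cv2.imwrite("pics/w9.png",im[:,:,::-1])
c=cam("wrist");h=cv2.cvtColor(im,cv2.COLOR_RGB2HSV);m=(h[...,1]<60)&(h[...,2]>70)
t=np.radians(4.6);L=lambda x,y,z:np.array([.5051+x*np.cos(t)-y*np.sin(t),-.0037+x*np.sin(t)+y*np.cos(t),z])
for n,p in(("ear free",L(0,.146,.06)),("ear root",L(0,.104,.06)),("handle exp",L(0,.212,.045)),("h ends",L(.022,.228,.045)),("",L(-.022,.228,.045)),("hinge",L(0,.167,.045)),("tip",L(0,.115,.045))):print(n,proj(c,p).round(1))
for v in range(140,330,4): print(v,"".join("#" if m[v,u] else ("+" if h[v,u,2]<60 else ".") for u in range(220,350,1)))
E
```

```text
time: 79.28
ee_pos: [0.4882, 0.2072, 0.0152]
eef_rot: [0.677, 0.736, -0.0, 0.0]
ft_force: [0.5, 0.0, -1.2]
width: 0.0151
grip_force: 25.0
time: 79.65
ee_pos: [0.4882, 0.2074, 0.0152]
eef_rot: [0.677, 0.736, 0.0, -0.0]
ft_force: [0.5, -0.1, -0.3]
width: 0.0326
grip_force: 6.3
time: 80.15
ee_pos: [0.4883, 0.2074, 0.0153]
eef_rot: [0.677, 0.736, 0.0, -0.0]
ft_force: [-0.6, -0.1, 0.1]
width: 0.0672
grip_force: 0.0
time: 81.15
ee_pos: [0.4896, 0.208, 0.1776]
eef_rot: [0.677, 0.736, 0.003, 0.001]
ft_force: [1.1, 0.3, -1.5]
width: 0.0872
grip_force: 0.0
ear free [279.8 270.1]
ear root [279.8 308.9]
handle exp [280.  199.7]
h ends [303.3 183.2]
 [256.7 183.1]
hinge [279.9 243.9]
tip [279.8 291.3]
140 ..................................................................................................................................
144 ..................................................................................................................................
148 ................................................................................................................................
[... 5377 characters left out ...]
#########################
312 #############################################..............................#######################################################
316 #############################################..............................#######################################################
320 ###################################...............................................................................................
324 ##################################................................................................................................
328 ##################################................................................................................................
```

The wrist view shows the clamp seated where expected. Its handle span of about 41 mm means the hinge is open about 0.1 rad, so it is clipped on the ear. Handing in.

```bash
python3 -m crank '[[[0,0,-0.5],0],[[0,0,0],0],[[0,0,0],0],[[0,0,0],0]]'; python3 -c "
from bench import r
print(r.close_job())"
```

```text
time: 81.7
ee_pos: [0.488, 0.2072, 0.1888]
eef_rot: [0.677, 0.736, -0.0, -0.0]
ft_force: [0.4, 0.4, -0.3]
width: 0.0869
grip_force: 0.0
the job is handed in; nothing more can be done
None
```

I stood all six tubs (two of each size) in their own lanes, clipped the clamp onto the tray's ear and let go, and handed the job in at about 82 s; the hand-in call returned no verdict, so my only confirmation is the camera checks.

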